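# Brush out the wash pot and load it from the drying rack

## Robot

A 6-joint arm with a two-finger parallel gripper is mounted at the origin on the work surface. World frame = base frame: x ahead of the robot, y to its left, z up, the work surface at z = 0. Lengths are in m, angles in rad, forces in N, time in s.
With the tool pointing down it reaches from about 0.275 to 0.75 m from the base axis. Payload 10.2 kg.
Tool frame: the origin (TCP) lies between the finger pads; the fingertips stand 11 mm ahead of it and the grasp point (between the pads) lies 8 mm behind it; z points along the fingers, x is the direction in which the jaws open and shut, and the axes are right-handed (so a half turn about z gives the same grasp; the last joint's range is limited). The gripper opens to 88 mm and grips with 3 to 60 N. Pads are 18 mm wide; open, the fingers measure 123 mm over their backs; the gripper's body (75 mm by 187 mm) begins 45 mm behind the grasp point.
Start: joints at [1.045, 0.313, 1.498, -0, 1.331, -0.223], TCP at [0.157, 0.501, 0.25] pointing down, gripper open.
Joint ranges: [-2.94, 2.94], [-0.97, 2.17], [0.19, 2.56], [-1.23, 4.37], [0.02, 3.11], [-2.88, 2.88]. Speed limits (rad/s): [2.39, 2.39, 3.01, 3.14, 3.14, 3.14].

## Interface

Orientations are given as [roll, pitch, yaw] about the fixed x, y, z axes, in that order (R = Rz(yaw) Ry(pitch) Rx(roll)).
In Python, from station import robot gives the robot as it stands. The module is installed in compiled form; this text tells all that it offers. Calls block until the motion is done:
- robot.move_ptp(position, orientation): joint-space move of the TCP to a pose.
- robot.move_l(position, ori=None, velocity=0.15): straight line of the TCP; ori=None keeps the orientation; velocity is the mean speed in m/s.
- robot.move_joints(angles): joint-space move.
- robot.command_gripper(opening, squeeze=None): opening from 0.0 (shut) to 1.0 (fully open); squeeze is the grip in N (None keeps the last); returns when the fingers have stopped.
- robot.hold(seconds).
- robot.solve_ik(position, orientation): joint angles nearest the present ones, or None.
- robot.state(): the state.
- robot.capture(name): name is "scene" or "top" or "wrist"; returns a dict with "frame" (400x640x3 uint8, red, green, blue), "fovy" (degrees; the focal length in pixels is half the picture's height over the tangent of half this angle, whatever the lens; pixels are square), "cx", "cy" (the principal point, pixels), "extrinsics" (4x4, takes a point from camera to world coordinates); the wrist camera has in their place "mount" (4x4, takes a point from camera to tool coordinates, whose origin is the TCP and whose axes are the tool frame's). Camera axes: x right, y up, looking along -z (the intrinsics and any distortion apply to the point x, -y, -z); pixel columns grow to the right and rows downward; lengths in m; the calibration is good to about 2 mm. The wrist camera is an equidistant fisheye: a pixel r from the principal point sees the ray r / f radians off the axis. A picture is of the moment at which its call begins: read the wrist's pose just before it. There is no depth.
A pose or a line that the arm cannot do raises robot.PlanningError and nothing moves.
- robot.finish_job(): hands the job in, once; it reports no verdict.
Trained networks look in a picture, given as the dict that the camera call returned (one of the last four; its "shot" number tells which), for a name from the list of things; names that differ only in an ending like _2 or _b are one class to them, and where a whole thing is asked for, a point or a joint stands for the part that bears it (a point fixed in the world has none). Each returns a list of dicts, best first, with "score" (0 to 1); they miss things now and then, are a little off and sometimes report something else, mostly with a low value. They report only what shows in the picture. A call takes as long as a camera call. They do not tell look-alikes from the thing itself.
- robot.outline_of(picture, name): "mask" (400x640 bool, what is visible of it).
- robot.spot_point(picture, name): "xyz" ([x, y, z] in m, in world coordinates, good to about 4 mm: a listed point, or the origin of a listed thing).
The state is a dict: "clock": time; "joints": joint angles; "joint_vel": joint speeds; "joint_efforts": joint torques, N m; "position": TCP position; "ee_rot": TCP orientation; "ft_force": force on the tool from outside, world axes, zero at the start; "torque": the same for the moment, N m; "width": opening from 0.0 (shut) to 1.0 (fully open).
Only numpy, scipy, OpenCV 4.12 (cv2) and the standard library are available. Lean on these libraries where they do the work, as an engineer would, in place of code of your own. Each camera call takes 0.05 s, during which the arm holds its last target.

## Task

Lift the long brush off its hook and brush out the empty steel pot with it in three strokes, each down to the pot's floor and drawn back up to the rim, then hang the brush back on its hook. After that lift every plunger off the drying rack and set them all upright on the floor of the pot. Handle the polished plungers gently: grip them with no more than 25 N and do not drop them in; leave the jar, scraper and case alone.

Things in the scene. Friction and masses are not known exactly. Their poses are not given: they have to be found in the camera images.
- pot: open round stainless steel pot, 148 mm outside diameter, 85 mm tall, wall 5 mm, floor 5 mm thick; loose, 0.9 kg; origin at the centre of its underside, z up
- pot_in (a point): centre of the pot's inner floor (rim is 80 mm above it, inner radius 69 mm)
- brush: long brush, 190 mm, hanging upright on the single-hook stand: white bristle cylinder 51 mm in diameter over the lowest 75 mm, thin rod, then from 100 to 190 mm a flat black handle 28 mm wide (its y), 8 mm thick (its x), with an eye 18 mm wide and 24 mm high (156 to 180 mm up), open along x. Origin at the centre of the bristles' lower end, z up towards the eye
- brush_tip (a point): centre of the brush's lower (bristle) end
- brush_eye (a point): middle of the upper inner edge of the brush's eye, 180 mm above the tip: this edge rests on the hook wire
- brush_hook (a point): seat of the brush hook: centre of the 6 mm wire at its lowest, 285 mm above the table. The wire runs along the stand's x; its free end, to -x (the robot), lies 18 mm from the seat and is turned up 9 mm; to +x the wire rises 12 mm and runs to a post 75 mm behind. A hung eye sits 3 mm above this point. Axes as the stand's
- brush_stand: fixed steel stand with one hook for the brush; origin on the table straight below the hook's seat, x from the hook's free end towards its post
- rack: fixed steel drying rack: four hooks like the brush hook, side by side 70 mm apart along its y, seats 265 mm above the table, all free ends towards its -x, on a bar 75 mm behind; origin on the table below the middle of the row
- plunger1: steel plunger, 138 mm tall, hanging by its eye on hook 1 of the rack (or absent): foot 36 mm in diameter, 30 mm high, then a flat tab 28 mm wide (its y), 8 mm thick (its x) up to the top, with an eye 18 mm wide and 24 mm high (104 to 128 mm up), open along x. Stands on its foot. Origin at the centre of its underside, z up; 0.16 kg
- plunger1_eye (a point): middle of the upper inner edge of this plunger's eye, 128 mm above its underside; 3 mm above the hook seat while hung
- plunger2: steel plunger, 138 mm tall, hanging by its eye on hook 2 of the rack (or absent): foot 36 mm in diameter, 30 mm high, then a flat tab 28 mm wide (its y), 8 mm thick (its x) up to the top, with an eye 18 mm wide and 24 mm high (104 to 128 mm up), open along x. Stands on its foot. Origin at the centre of its underside, z up; 0.16 kg
- plunger2_eye (a point): middle of the upper inner edge of this plunger's eye, 128 mm above its underside; 3 mm above the hook seat while hung
- plunger3: steel plunger, 138 mm tall, hanging by its eye on hook 3 of the rack (or absent): foot 36 mm in diameter, 30 mm high, then a flat tab 28 mm wide (its y), 8 mm thick (its x) up to the top, with an eye 18 mm wide and 24 mm high (104 to 128 mm up), open along x. Stands on its foot. Origin at the centre of its underside, z up; 0.16 kg
- plunger3_eye (a point): middle of the upper inner edge of this plunger's eye, 128 mm above its underside; 3 mm above the hook seat while hung
- plunger4: steel plunger, 138 mm tall, hanging by its eye on hook 4 of the rack (or absent): foot 36 mm in diameter, 30 mm high, then a flat tab 28 mm wide (its y), 8 mm thick (its x) up to the top, with an eye 18 mm wide and 24 mm high (104 to 128 mm up), open along x. Stands on its foot. Origin at the centre of its underside, z up; 0.16 kg
- plunger4_eye (a point): middle of the upper inner edge of this plunger's eye, 128 mm above its underside; 3 mm above the hook seat while hung
- jar: bystander: clear jar with a white cap, 56 mm across, 90 mm tall; origin under its centre
- scraper: bystander: screwdriver-like scraper lying on the table
- gauge_case: bystander: flat black case 70 x 110 x 30 mm; origin under its centre
Not all that is in view belongs to the job. Leave any orange or purple look-alike of the plunger1 alone.

How it is judged:
By the outcome, as a careful person would: the job done as asked, in the order asked, and still so for the second after the job is handed in, with the robot touching nothing.
Of plunger1, plunger2, plunger3, plunger4 only 2 to 4 are there at a start; the rules pass over those that are not, and their reading is None.
At some moment in a run one of pot may be knocked a few centimetres aside while the robot is not near it.
It also fails if it takes over 210 s, if anything falls off the work surface, if the arm or the gripper's body presses on something with over 40 N, if the wrist force passes 120 N, or if a joint passes its speed limit or range.

## Working session

There is one attempt and no reset: what is moved stays moved. The work goes in short steps, each a Python script; the robot and the scene stay as the last script left them, time stands still between calls to the robot, and variables do not carry over. Pictures are saved under pics/ and viewed, and the job is handed in when it is done.

```bash
ls; mkdir -p pics; python3 - <<'E'
from station import robot
import cv2
s=robot.state();print(s)
for n in("scene","top","wrist"):
    p=robot.capture(n);cv2.imwrite(f"pics/a_{n}.png",p["frame"][:,:,::-1]);print(n,p["fovy"],p["cx"],p["cy"],p.get("extrinsics",p.get("mount")), [k for k in p])
E
```

```text
pics
{'clock': 0.0, 'joints': array([ 1.04461627e+00,  3.13424600e-01,  1.49843951e+00, -1.54259939e-05,
        1.33096150e+00, -2.23439428e-01]), 'joint_vel': array([-0.0005657 , -0.00011691, -0.00106307, -0.00093564,  0.00142001,
        0.00023085]), 'joint_efforts': array([ 9.86464765e-04, -4.02205396e+01, -2.52272594e+01,  6.95055840e-02,
        3.52431333e-02, -1.60850263e-04]), 'position': array([0.15643968, 0.50091179, 0.24917313]), 'ee_rot': array([-3.14133406e+00,  1.20562957e-03,  1.26805952e+00]), 'ft_force': array([-0.65072388,  0.01962029,  1.31880203]), 'torque': array([ 0.0021776 ,  0.02785171, -0.02208284]), 'width': 1.0039563847603725}
scene 53.50600402385795 319.6311855806465 200.4522934091805 [[-0.40386238 -0.55652293  0.72606984  1.34643158]
 [ 0.91476209 -0.25458176  0.31368526  0.30016373]
 [ 0.0102711   0.79086684  0.61190207  0.88763688]
 [ 0.          0.          0.          1.        ]] ['frame', 'fovy', 'cx', 'cy', 'extrinsics', 'shot']
top 57.88157140350063 323.26983741127805 197.05596423893027 [[-0.01793748  0.99884474 -0.04458054  0.4531281 ]
 [-0.9998358  -0.01780493  0.00336861 -0.04064532]
 [ 0.00257097  0.04463364  0.99900011  1.16074962]
 [ 0.          0.          0.          1.        ]] ['frame', 'fovy', 'cx', 'cy', 'extrinsics', 'shot']
wrist 65.70646984690485 318.9985431801299 203.71308873539616 [[ 9.99999467e-01  9.23815323e-04  4.60050212e-04 -3.85181700e-04]
 [ 1.01819412e-03 -9.55889369e-01 -2.93725172e-01 -7.68314109e-02]
 [ 1.68409293e-04  2.93725484e-01 -9.55889801e-01 -1.35523016e-01]
 [ 0.00000000e+00  0.00000000e+00  0.00000000e+00  1.00000000e+00]] ['frame', 'fovy', 'cx', 'cy', 'mount', 'shot']
```

View pics/a_scene.png

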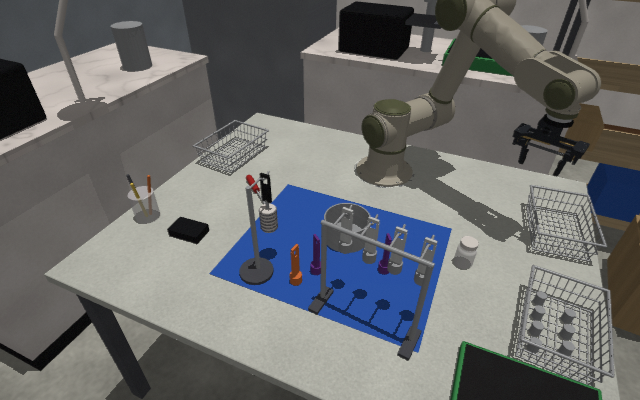

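View pics/a_top.png

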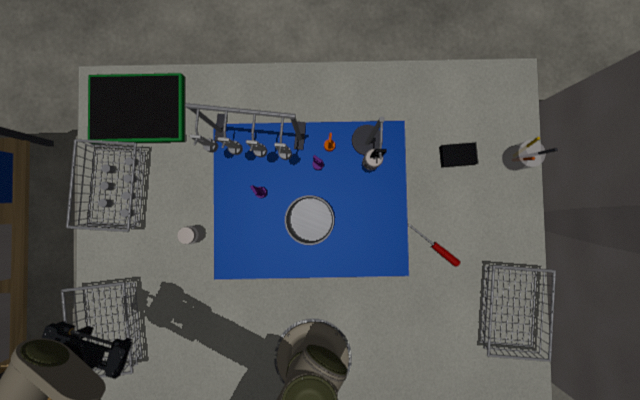

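View pics/a_wrist.png

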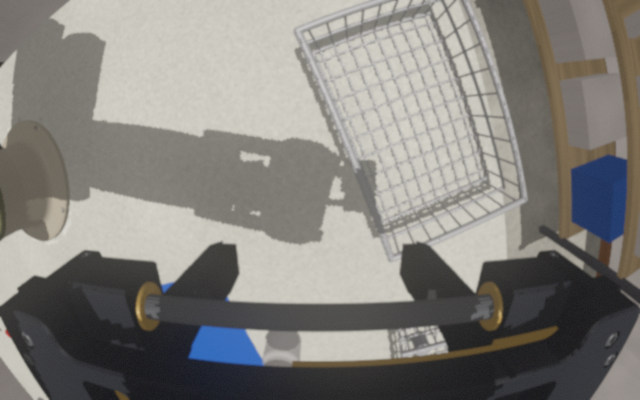

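```bash
python3 - <<'E'
from station import robot
import numpy as np
np.set_printoptions(precision=4,suppress=True)
P={n:robot.capture(n) for n in("scene","top")}
for o in ["pot","pot_in","brush","brush_tip","brush_eye","brush_hook","brush_stand","rack","plunger1","plunger1_eye","plunger2_eye","plunger3_eye","plunger4_eye","jar","scraper","gauge_case"]:
    for n in P:
        for d in robot.spot_point(P[n],o)[:7]: print(o,n,round(d["score"],2),np.array(d["xyz"]))
print(robot.state()["clock"])
E
```

```text
pot scene 0.77 [0.4338 0.0017 0.0002]
pot scene 0.27 [0.4359 0.0007 0.0049]
pot top 0.86 [ 0.4369 -0.001  -0.0006]
pot_in scene 0.76 [0.4322 0.0014 0.0037]
pot_in top 0.96 [0.4375 0.0024 0.0062]
pot_in top 0.5 [0.6485 0.2697 0.2627]
pot_in top 0.27 [0.6351 0.2015 0.266 ]
pot_in top 0.22 [0.4348 0.0006 0.0001]
brush scene 0.56 [ 0.6042 -0.1817  0.1104]
brush scene 0.53 [ 0.6    -0.1813  0.2865]
brush top 0.61 [ 0.6046 -0.1854  0.1126]
brush_tip scene 0.63 [ 0.6026 -0.1833  0.1082]
brush_tip scene 0.24 [ 0.3532 -0.3869  0.0004]
brush_tip top 0.71 [ 0.6019 -0.1834  0.1086]
brush_eye scene 0.75 [ 0.5994 -0.1793  0.2872]
brush_eye top 0.79 [ 0.6045 -0.1838  0.288 ]
brush_eye top 0.27 [0.6494 0.2706 0.1411]
brush_hook scene 0.8 [ 0.6031 -0.1824  0.2841]
brush_hook top 0.62 [ 0.6009 -0.1853  0.28  ]
brush_stand scene 0.62 [ 0.6022 -0.1774  0.0014]
brush_stand top 0.82 [ 0.6    -0.1757  0.0017]
brush_stand top 0.28 [0.433  0.0034 0.0034]
rack scene 0.65 [0.6233 0.0627 0.2655]
rack scene 0.27 [0.6509 0.2716 0.1396]
plunger1 scene 0.9 [0.635  0.1308 0.1403]
plunger1 scene 0.83 [0.6527 0.2713 0
[... 950 characters left out ...]
]
plunger2_eye scene 0.69 [0.6293 0.1343 0.273 ]
plunger2_eye top 0.75 [0.6324 0.1326 0.2711]
plunger2_eye top 0.68 [ 0.5998 -0.1777  0.    ]
plunger3_eye scene 0.92 [0.6404 0.1996 0.2691]
plunger3_eye top 0.76 [0.637  0.2022 0.263 ]
plunger4_eye scene 0.76 [0.6504 0.2701 0.2689]
plunger4_eye top 0.73 [0.6465 0.2685 0.2627]
jar scene 0.76 [0.3941 0.3678 0.0006]
jar scene 0.22 [ 0.6012 -0.1826  0.2883]
jar top 0.7 [0.398  0.3629 0.0029]
jar top 0.42 [0.647  0.2706 0.1394]
scraper scene 0.5 [ 0.3508 -0.3858 -0.0027]
scraper top 0.79 [ 0.3498 -0.3848  0.0019]
scraper top 0.43 [0.4353 0.0032 0.0066]
gauge_case scene 0.58 [ 0.6296 -0.4735  0.0029]
gauge_case scene 0.53 [0.6221 0.0639 0.2667]
1.85
```

```bash
cat > h.py <<'E'
from station import robot
import numpy as np, cv2
from scipy.spatial.transform import Rotation as Ro
np.set_printoptions(precision=4,suppress=True)
def proj(p,X):
    T=np.array(p["extrinsics"]);f=200/np.tan(np.radians(p["fovy"]/2))
    c=(np.atleast_2d(X)-T[:3,3])@T[:3,:3]
    return np.c_[p["cx"]+f*c[:,0]/-c[:,2],p["cy"]-f*c[:,1]/-c[:,2]]
def unproj(p,uv,z):
    T=np.array(p["extrinsics"]);f=200/np.tan(np.radians(p["fovy"]/2))
    d=T[:3,:3]@np.array([(uv[0]-p["cx"])/f,-(uv[1]-p["cy"])/f,-1]);o=T[:3,3]
    return o+d*(z-o[2])/d[2]
def spot(name,cams=("scene","top"),near=None,tol=0.05):
    out=[]
    for n in cams:
        p=robot.capture(n)
        for d in robot.spot_point(p,name):
            x=np.array(d["xyz"])
            if near is None or np.linalg.norm(x-near)<tol: out.append(x);break
    return out
E
python3 - <<'E'
from h import *
for n,c in(("top",(180,90,400,200)),("scene",(225,160,450,360))):
    p=robot.capture(n);im=p["frame"][:,:,::-1].copy()
    s=3.5
    im=im[c[1]:c[3],c[0]:c[2]];cv2.imwrite(f"pics/b_{n}.png",cv2.resize(im,None,fx=s,fy=s,interpolation=cv2.INTER_CUBIC))
    for yaw in (-20,-10,0,10,20):
        a=np.radians(yaw);h=np.array([.602,-.183,.285]);u=np.array([np.cos(a),np.sin(a),0])
        print(n,yaw,proj(p,[h,h+.075*u+[0,0,.012],[*(h+.075*u)[:2],0]]).round(1).tolist())
E
```

```text
top -20 [[379.6, 151.1], [390.3, 121.0], [373.1, 144.4]]
top -10 [[379.6, 151.1], [385.0, 119.7], [369.1, 143.4]]
top 0 [[379.6, 151.1], [379.6, 119.4], [365.1, 143.2]]
top 10 [[379.6, 151.1], [374.3, 119.9], [361.1, 143.6]]
top 20 [[379.6, 151.1], [369.1, 121.4], [357.2, 144.7]]
scene -20 [[264.5, 177.8], [241.4, 185.7], [252.3, 266.1]]
scene -10 [[264.5, 177.8], [244.9, 187.7], [255.3, 268.2]]
scene 0 [[264.5, 177.8], [249.1, 189.2], [258.9, 269.8]]
scene 10 [[264.5, 177.8], [253.8, 190.2], [262.9, 270.9]]
scene 20 [[264.5, 177.8], [258.8, 190.7], [267.2, 271.5]]
```

View pics/b_top.png

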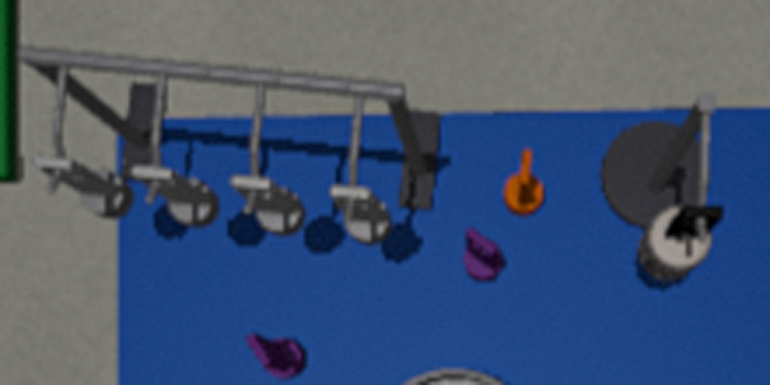

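View pics/b_scene.png

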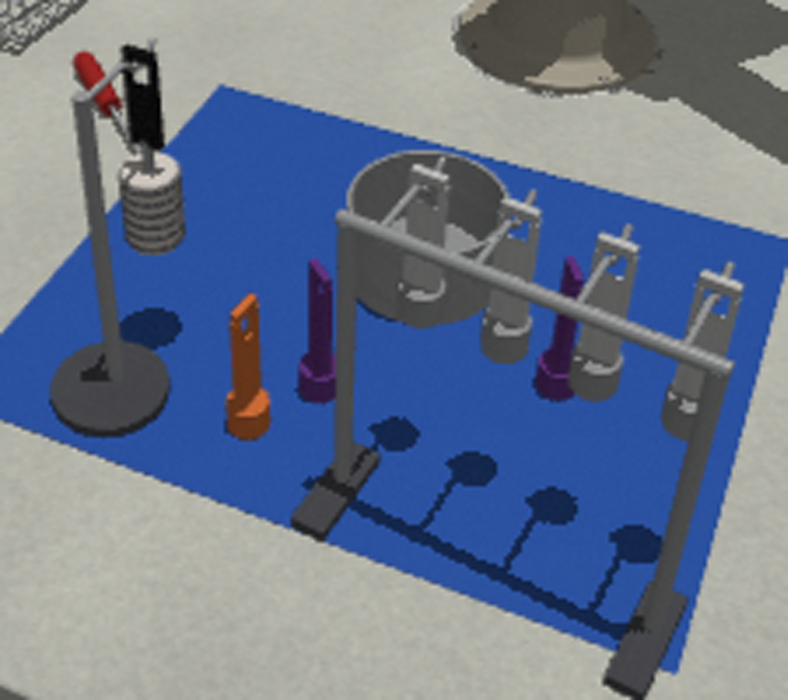

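```bash
cat >> h.py <<'E'
def rot(psi,th,up=True):
    z=np.array([np.cos(th)*np.cos(psi),np.cos(th)*np.sin(psi),-np.sin(th)])
    x=np.array([np.sin(psi),-np.cos(psi),0])*(1 if up else -1)
    return np.c_[x,np.cross(z,x),z]
def pose(g,psi,th,up=True):
    R=rot(psi,th,up);g=np.array(g,float)
    return (g+.008*R[:,2]).tolist(), Ro.from_matrix(R).as_euler("xyz").tolist()
E
python3 - <<'E'
from h import *
rk=-.127; u=np.array([np.cos(rk),np.sin(rk),0])
for th in (20,25,30,40):
  for up in (True,False):
    t=np.radians(th);o=[]
    for nm,g,psi in [("brush",[.602,-.183,.108+.15],-.05),("brushfar",[.502,-.183,.108+.17],-.05),("pot_lo",[.435,0,.155],-.05),("pot_hi",[.435,0,.3],-.05)]+[("p%d"%i,[*e,.268-20e-3],rk) for i,e in enumerate([(.6236,.062),(.631,.133),(.64,.2),(.6495,.27)],1)]+[("pre4",np.array([.6495,.27,.248])-.12*u,rk),("place",[.471,0,.113],rk),("placeN",[.395,0,.113],0)]:
        q=robot.solve_ik(*pose(g,psi,t,up)); o.append((nm,None if q is None else np.round(q,2).tolist()))
    print(th,up);[print("  ",*x) for x in o]
E
```

```text
20 True
   brush [-0.7, 0.3, 1.97, 1.94, 0.65, -0.71]
   brushfar [-0.89, 0.07, 2.19, 1.76, 0.8, -0.63]
   pot_lo None
   pot_hi [-0.51, -0.3, 2.43, 1.92, 0.46, -0.56]
   p1 [-0.07, 0.31, 1.99, 3.29, 0.38, -1.69]
   p2 [0.1, 0.36, 1.91, 3.72, 0.4, -2.03]
   p3 [0.25, 0.42, 1.81, 4.05, 0.45, -2.29]
   p4 [0.38, 0.5, 1.68, 4.31, 0.51, -2.5]
   pre4 [0.51, 0.35, 1.92, 4.33, 0.65, -2.42]
   place [-0.36, 0.48, 2.49, 2.89, 1.06, -1.53]
   placeN None
20 False
   brush [-0.7, 0.3, 1.97, 1.94, 0.65, 2.44]
   brushfar [-0.89, 0.07, 2.19, 1.76, 0.8, 2.51]
   pot_lo None
   pot_hi [-0.51, -0.3, 2.43, 1.92, 0.46, 2.59]
   p1 [-0.07, 0.31, 1.99, 3.29, 0.38, 1.45]
   p2 [0.1, 0.36, 1.91, 3.72, 0.4, 1.11]
   p3 [0.25, 0.42, 1.81, 4.05, 0.45, 0.85]
   p4 [0.38, 0.5, 1.68, 4.31, 0.51, 0.64]
   pre4 [0.51, 0.35, 1.92, 4.33, 0.65, 0.72]
   place [-0.36, 0.48, 2.49, 2.89, 1.06, 1.61]
   placeN None
25 True
   brush [-0.69, 0.28, 1.94, 1.75, 0.58, -0.51]
   brushfar [-0.88, 0.05, 2.15, 1.6, 0.73, -0.47]
   pot_lo [-0.49, 0.18, 2.56, 2.56, 0.78, -1.33]
   pot_hi [-0.49, -0.31, 2.38, 1.61, 0.4, -0.24]
   
[... 1445 characters left out ...]
9, 2.22, 0.67, 0.47, 0.7]
   p1 [-0.07, 0.27, 1.82, -0.23, 0.19, 1.83]
   p2 [0.08, 0.32, 1.75, -0.65, 0.27, 2.34]
   p3 [0.22, 0.39, 1.65, -0.8, 0.37, 2.56]
   p4 [0.34, 0.47, 1.52, -0.84, 0.48, 2.67]
   pre4 None
   place [-0.33, 0.26, 2.37, 2.72, 0.38, -1.3]
   placeN None
40 False
   brush None
   brushfar None
   pot_lo [-0.43, 0.04, 2.44, 2.1, 0.34, 2.33]
   pot_hi [-0.43, -0.29, 2.22, 0.67, 0.47, -2.44]
   p1 [-0.07, 0.27, 1.82, -0.23, 0.19, -1.31]
   p2 [0.08, 0.32, 1.75, -0.65, 0.27, -0.8]
   p3 [0.22, 0.39, 1.65, -0.8, 0.37, -0.58]
   p4 [0.34, 0.47, 1.52, -0.84, 0.48, -0.48]
   pre4 [0.46, 0.29, 1.78, -1.03, 0.52, -0.2]
   place [-0.33, 0.26, 2.37, 2.72, 0.38, 1.84]
   placeN None
```

```bash
python3 - <<'E'
from h import *
rk=-.127; u=np.array([np.cos(rk),np.sin(rk),0])
bu=np.array([np.cos(.05),-np.sin(.05),0])
B=np.array([.602,-.183,.108+.165])
for th in (45,50,55,60):
  for up in (True,False):
    t=np.radians(th);o=[]
    L=[("brush",B,-.05),("brushpre",B-.12*bu,-.05),("brushup",B-.12*bu+[0,0,.03],-.05)]
    for y in (-90,-60,-45,0,45,60,90): L+=[("potlo%d"%y,[.435,0,.17],np.radians(y)),("pothi%d"%y,[.435,0,.28],np.radians(y))]
    for i,e in enumerate([(.6236,.062),(.631,.133),(.64,.2),(.6495,.27)],1):
        E=np.array([*e,.268-12e-3]); L+=[("p%d"%i,E,rk),("pp%d"%i,E-.12*u+[0,0,.03],rk)]
    for y in (-45,0,45): L+=[("place%d"%y,[.47,0,.12],np.radians(y)),("placeN%d"%y,[.398,0,.12],np.radians(y))]
    for nm,g,psi in L:
        q=robot.solve_ik(*pose(g,psi,t,up)); o.append((nm,None if q is None else np.round(q,2).tolist()))
    print(th,up);[print("  ",*x) for x in o]
E
```

```text
45 True
   brush [-0.63, 0.25, 1.72, 0.74, 0.6, 0.49]
   brushpre [-0.81, 0.0, 2.01, 0.86, 0.7, 0.25]
   brushup [-0.81, -0.04, 1.96, 0.79, 0.76, 0.35]
   potlo-90 [0.1, 0.38, 1.86, -0.87, 1.18, -2.58]
   pothi-90 [0.1, 0.22, 1.74, -0.8, 1.37, -2.79]
   potlo-60 [0.07, 0.22, 2.09, -1.12, 0.78, -2.78]
   pothi-60 None
   potlo-45 None
   pothi-45 None
   potlo0 [-0.44, -0.02, 2.37, 1.41, 0.31, -0.15]
   pothi0 [-0.44, -0.25, 2.2, 0.63, 0.54, 0.69]
   potlo45 [-0.69, 0.14, 2.2, 0.99, 1.0, -0.55]
   pothi45 [-0.69, -0.06, 2.05, 0.85, 1.21, -0.25]
   potlo60 [-0.69, 0.22, 2.09, 0.86, 1.17, -0.66]
   pothi60 [-0.69, 0.04, 1.96, 0.79, 1.39, -0.41]
   potlo90 [-0.61, 0.38, 1.86, 0.62, 1.45, -0.87]
   pothi90 [-0.61, 0.22, 1.74, 0.62, 1.68, -0.7]
   p1 [-0.07, 0.26, 1.75, -0.11, 0.34, 1.72]
   pp1 [-0.05, -0.03, 2.0, -0.14, 0.39, 1.75]
   p2 [0.08, 0.31, 1.69, -0.39, 0.39, 2.08]
   pp2 [0.14, 0.05, 1.92, -0.46, 0.44, 2.19]
   p3 [0.21, 0.38, 1.59, -0.54, 0.47, 2.3]
   pp3 [0.31, 0.14, 1.82, -0.63, 0.53, 2.45]
   p4 [0.33, 0.47, 1.46, -0.62, 0.57, 2.44]
   pp4 [0.45, 0.25, 1.69, -0.71, 0.63, 
[... 9103 characters left out ...]
1.87, 0.47, 1.29, 2.42]
   pothi90 [-0.52, 0.15, 1.72, 0.45, 1.55, 2.55]
   p1 [-0.08, 0.32, 1.57, -0.04, 0.72, -1.5]
   pp1 [-0.06, 0.04, 1.84, -0.05, 0.75, -1.48]
   p2 [0.06, 0.37, 1.51, -0.14, 0.75, -1.31]
   pp2 [0.11, 0.1, 1.76, -0.17, 0.77, -1.24]
   p3 [0.18, 0.43, 1.41, -0.21, 0.8, -1.15]
   pp3 [0.26, 0.19, 1.66, -0.26, 0.82, -1.05]
   p4 [0.3, 0.52, 1.28, -0.27, 0.87, -1.02]
   pp4 [0.39, 0.29, 1.54, -0.33, 0.88, -0.89]
   place-45 [-0.09, 0.28, 2.06, -0.73, 0.5, -0.28]
   placeN-45 [-0.11, 0.14, 2.25, -0.8, 0.45, -0.22]
   place0 [-0.33, 0.2, 2.17, 0.56, 0.31, -2.4]
   placeN0 [-0.42, 0.05, 2.36, 0.71, 0.32, -2.62]
   place45 None
   placeN45 [-0.61, 0.14, 2.25, 0.75, 0.81, 2.77]
```

```bash
cat >> h.py <<'E'
TH=np.radians(55)
def chk(tag=""):
    s=robot.state();print(tag,"t=%.1f"%s["clock"],"pos",s["position"],"F",s["ft_force"].round(1),"w %.3f"%s["width"],"q",s["joints"].round(2))
    return s
E
python3 - <<'E'
from h import *
robot.command_gripper(0.5)
s=robot.state()
robot.move_l([0.157,0.501,0.40],velocity=.25)
B=np.array([.6024,-.1831,.273]);psi=-.05
z=rot(psi,TH)[:,2]
robot.move_ptp(*pose(B-.1*z,psi,TH));chk()
for n in ("wrist","top","scene"):
    p=robot.capture(n);cv2.imwrite(f"pics/c_{n}.png",p["frame"][:,:,::-1])
    if n!="top":
        for o in("brush_eye","brush_hook"): print(n,o,[(d["xyz"],d["score"]) for d in robot.spot_point(p,o)[:2]])
E
```

```text
t=6.2 pos [ 0.5499 -0.1799  0.3485] F [0.  0.3 0.3] w 0.499 q [-0.66  0.1   1.61  0.42  0.95  0.8 ]
wrist brush_eye [([0.6021, -0.1811, 0.2847], 0.84), ([0.6013, -0.1799, 0.2827], 0.45)]
wrist brush_hook [([0.5997, -0.1798, 0.2842], 0.7), ([0.6205, 0.0618, 0.2674], 0.39)]
scene brush_eye []
scene brush_hook [([0.6027, -0.1857, 0.2878], 0.69)]
```

View pics/c_wrist.png

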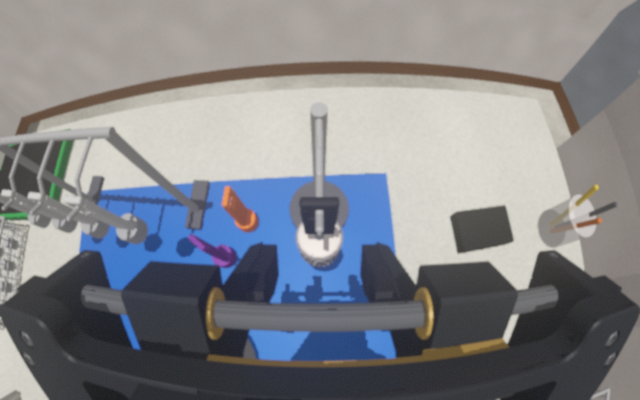

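View pics/c_scene.png

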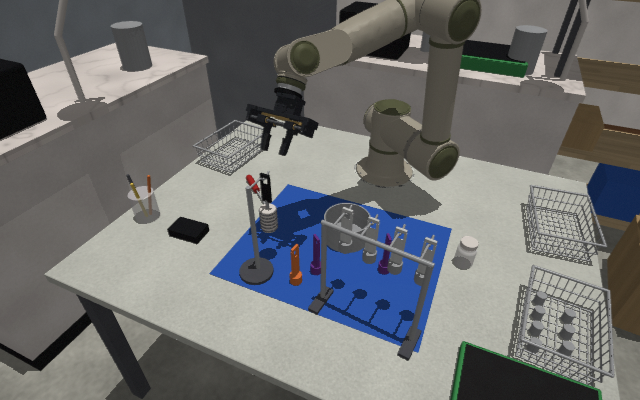

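The wrist picture shows the black handle at about (318,215), centred between the fingertips, and the wire running straight up the image, so the yaw is aligned.

```bash
python3 - <<'E'
from h import *
B=np.array([.6022,-.1822,.273]);psi=-.05
robot.move_l(*pose(B,psi,TH),velocity=.08);chk("in")
robot.hold(.3);robot.command_gripper(0.0,40);s=chk("grip")
np.save("hook_pos.npy",s["position"])
p=robot.capture("wrist");cv2.imwrite("pics/d_w.png",p["frame"][:,:,::-1])
P,o=pose(B,psi,TH);P=np.array(P);np.save("hookcmd.npy",P)
robot.move_l((P+[0,0,.0135]).tolist(),velocity=.03);chk("lift")
p=robot.capture("wrist");cv2.imwrite("pics/d_w2.png",p["frame"][:,:,::-1])
p=robot.capture("scene");cv2.imwrite("pics/d_s.png",cv2.resize(p["frame"][130:300,200:400,::-1],None,fx=3.5,fy=3.5))
E
```

```text
in t=8.0 pos [ 0.6068 -0.1825  0.267 ] F [ 0.1 -0.7 -0.1] w 0.497 q [-0.59  0.29  1.6   0.44  0.76  0.78]
grip t=8.7 pos [ 0.6068 -0.1824  0.2665] F [-0.5 -0.6  0.1] w 0.309 q [-0.59  0.29  1.6   0.44  0.76  0.78]
lift t=9.3 pos [ 0.6067 -0.1824  0.2799] F [-0.2  0.6 -0.9] w 0.309 q [-0.59  0.27  1.58  0.43  0.79  0.8 ]
```

View pics/d_w2.png

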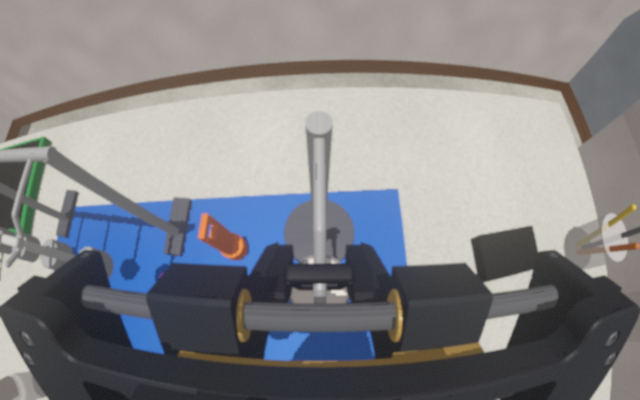

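View pics/d_s.png

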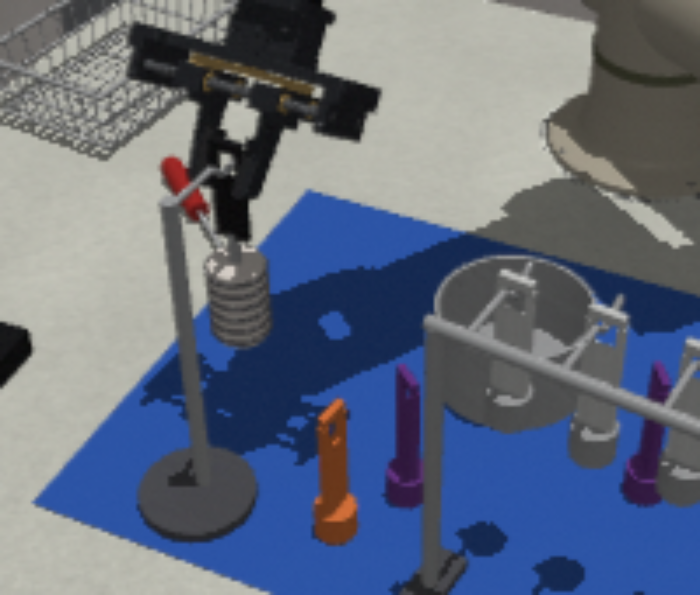

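```bash
python3 - <<'E'
from h import *
P=np.load("hookcmd.npy")+[0,0,.0135];psi=-.05;u=np.array([np.cos(psi),np.sin(psi),0])
for d in (.01,.02,.03,.05,.09):
    robot.move_l((P-d*u).tolist(),velocity=.05);chk(d)
robot.move_l((P-.09*u+[0,0,.04]).tolist(),velocity=.1)
p=robot.capture("scene");cv2.imwrite("pics/e_s.png",cv2.resize(p["frame"][100:300,180:420,::-1],None,fx=3,fy=3))
for n in ("scene","top"):
    p=robot.capture(n)
    for o in("pot","pot_in","brush_tip","brush_eye"): print(n,o,[(d["xyz"],round(d["score"],2)) for d in robot.spot_point(p,o)[:1]])
    if n=="top":cv2.imwrite("pics/e_t.png",p["frame"][:,:,::-1])
chk()
E
```

```text
0.01 t=9.8 pos [ 0.5965 -0.182   0.2801] F [ 0.6  0.4 -0.5] w 0.312 q [-0.6   0.25  1.61  0.44  0.79  0.79]
0.02 t=10.1 pos [ 0.5866 -0.1815  0.2801] F [ 0.8  0.2 -1.6] w 0.313 q [-0.61  0.23  1.64  0.45  0.79  0.77]
0.03 t=10.5 pos [ 0.5766 -0.181   0.2801] F [ 0.3  0.1 -0.9] w 0.309 q [-0.62  0.21  1.66  0.45  0.79  0.75]
0.05 t=11.0 pos [ 0.5568 -0.1801  0.2802] F [ 0.8 -0.4 -0.9] w 0.311 q [-0.65  0.17  1.71  0.47  0.79  0.72]
0.09 t=12.0 pos [ 0.517 -0.178  0.28 ] F [ 0.4  0.2 -1.2] w 0.306 q [-0.7   0.09  1.81  0.51  0.8   0.64]
scene pot []
scene pot_in [([0.4333, 0.0009, 0.0061], 0.97)]
scene brush_tip [([0.515, -0.1757, 0.1629], 0.57)]
scene brush_eye [([0.5101, -0.1766, 0.3401], 0.63)]
top pot [([0.4368, 0.0033, 0.0003], 0.63)]
top pot_in [([0.4363, -0.0005, 0.0044], 0.64)]
top brush_tip [([0.5099, -0.1785, 0.1614], 0.7)]
top brush_eye [([0.627, 0.059, 0.1377], 0.56)]
 t=13.1 pos [ 0.5169 -0.178   0.3199] F [-0.3 -0.3 -0.9] w 0.309 q [-0.7   0.05  1.74  0.46  0.9   0.71]
```

View pics/e_s.png

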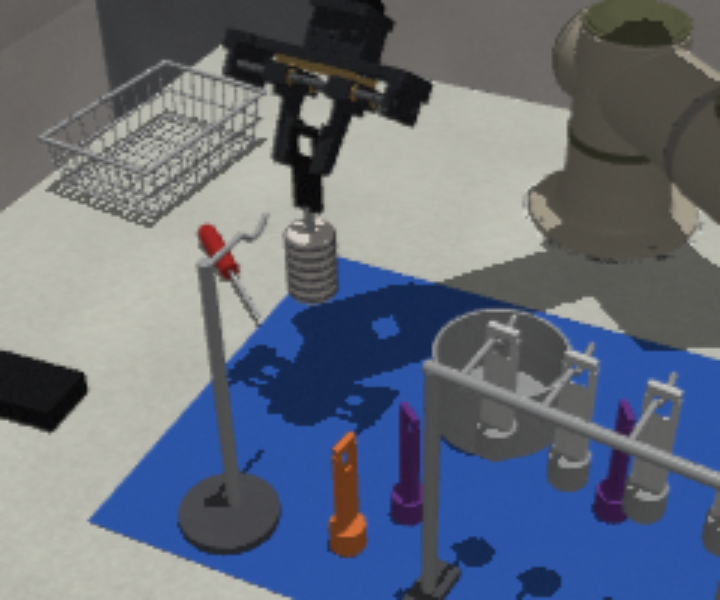

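View pics/e_t.png

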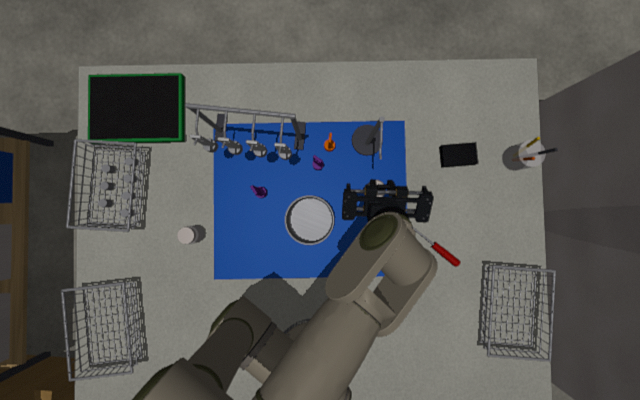

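```bash
cat > brush.py <<'E'
from h import *
pot=np.mean([s for s in spot("pot_in",near=np.array([.435,0,.005]),tol=.1)]+[s for s in spot("pot",near=np.array([.435,0,.0]),tol=.1)],0)
print("pot",pot); pot=.5*pot[:2]+.5*np.array([.4352,.0009]) if np.linalg.norm(pot[:2]-[.4352,.0009])<.006 else pot[:2]
psi=np.radians(50)
def tip(x,y,z): return pose([x,y,z+.165],psi,TH)
robot.move_ptp(*tip(*pot,.165));chk("above")
p=robot.capture("scene");cv2.imwrite("pics/f_s.png",cv2.resize(p["frame"][100:300,180:480,::-1],None,fx=2.5,fy=2.5))
print("tip",[d["xyz"] for d in robot.spot_point(p,"brush_tip")[:1]])
robot.move_l(*tip(*pot,.105),velocity=.12)
f0=np.mean([robot.state()["ft_force"] for _ in range(5)],0);print("f0",f0)
for k in range(3):
    a=np.radians(90+120*k);c=pot+.010*np.array([np.cos(a),np.sin(a)])
    robot.move_l(*tip(*c,.105),velocity=.1)
    robot.move_l(*tip(*c,.012),velocity=.1)
    for z in np.arange(.010,.001,-.001):
        robot.move_l(*tip(*c,z),velocity=.02)
        f=robot.state()["ft_force"]-f0
        if f[2]>3: break
    s=chk("bottom %.4f dF %s"%(z,f.round(1)))
    robot.hold(.2)
    robot.move_l(*tip(*c,.105),velocity=.1);chk("top")
robot.move_l(*tip(*pot,.165),velocity=.12)
p=robot.capture("scene");cv2.imwrite("pics/f_s2.png",cv2.resize(p["frame"][100:300,180:480,::-1],None,fx=2.5,fy=2.5))
print("tip",[d["xyz"] for d in robot.spot_point(p,"brush_tip")[:1]]);chk()
E
python3 brush.py
```

```text
pot [0.4354 0.0003 0.0018]
above t=14.3 pos [0.4386 0.0035 0.3235] F [-0.5 -1.3 -1.3] w 0.307 q [-0.6  -0.08  1.86  0.63  1.34 -0.04]
tip [[0.4404, -0.0003, 0.1673]]
f0 [-1.5673  0.4768 -0.8256]
bottom 0.0040 dF [ 0.3 -0.9 11.6] t=18.1 pos [0.4389 0.0141 0.1635] F [-1.2 -0.4 10.8] w 0.306 q [-0.58  0.13  2.12  0.77  0.97 -0.35]
top t=19.5 pos [0.4381 0.0142 0.2629] F [ 0.4  0.3 -1.6] w 0.307 q [-0.58 -0.03  1.98  0.66  1.2  -0.13]
bottom 0.0040 dF [-1.5 -0.6 12.5] t=22.6 pos [ 0.4302 -0.0009  0.1635] F [-3.1 -0.1 11.7] w 0.307 q [-0.63  0.12  2.13  0.75  0.99 -0.39]
top t=24.0 pos [ 0.4294 -0.0008  0.2629] F [ 0.4  0.  -1.7] w 0.311 q [-0.63 -0.04  1.99  0.65  1.23 -0.17]
bottom 0.0040 dF [ 0.1 -0.3 12. ] t=27.2 pos [ 0.4475 -0.0009  0.1635] F [-1.5  0.1 11.2] w 0.308 q [-0.6   0.16  2.08  0.76  0.98 -0.36]
top t=28.5 pos [ 0.4467 -0.0008  0.2629] F [-0.3 -0.6 -1.4] w 0.309 q [-0.6   0.    1.95  0.66  1.21 -0.15]
tip [[0.4388, 0.0009, 0.1656]]
 t=29.3 pos [0.4381 0.0042 0.3226] F [ 0.3  0.  -1.1] w 0.308 q [-0.6  -0.08  1.86  0.63  1.34 -0.04]
```

```bash
python3 - <<'E'
from h import *
psi=-.05;u=np.array([np.cos(psi),np.sin(psi),0]);P=np.load("hookcmd.npy");o=pose([0,0,0],psi,TH)[1]
robot.move_ptp((P-.11*u+[0,0,.06]).tolist(),o)
robot.move_l((P-.09*u+[0,0,.0135]).tolist(),velocity=.1)
robot.move_l((P-.04*u+[0,0,.0135]).tolist(),velocity=.08);chk()
p=robot.capture("wrist");cv2.imwrite("pics/g_w.png",p["frame"][:,:,::-1])
p=robot.capture("scene");cv2.imwrite("pics/g_s.png",cv2.resize(p["frame"][150:250,220:320,::-1],None,fx=6,fy=6,interpolation=cv2.INTER_CUBIC))
E
```

```text
t=31.5 pos [ 0.5666 -0.1804  0.2799] F [-1.1  0.1 -1.3] w 0.308 q [-0.64  0.19  1.69  0.46  0.79  0.73]
```

View pics/g_w.png

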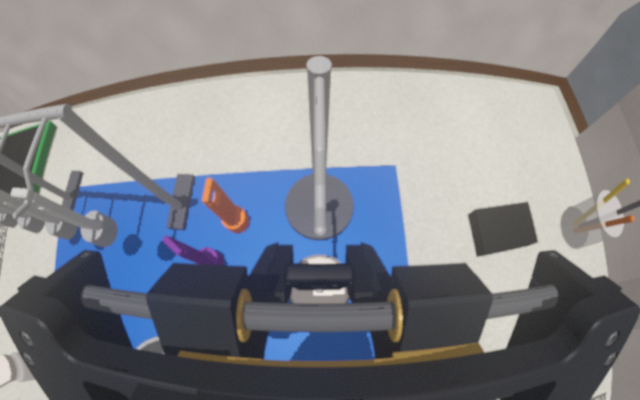

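View pics/g_s.png

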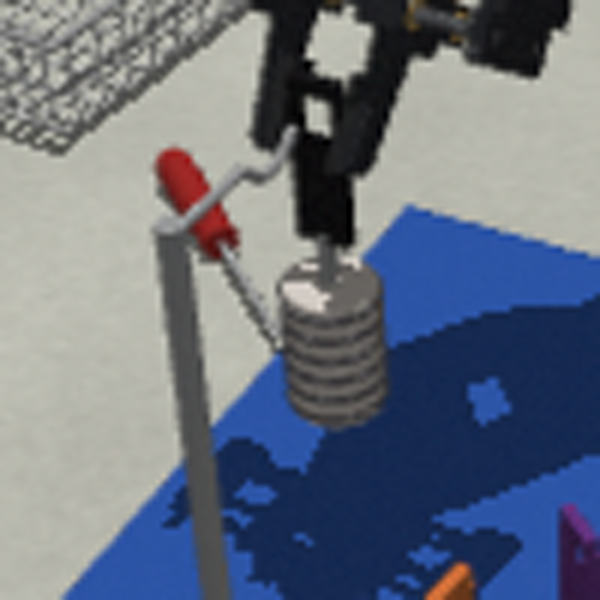

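The eye is level with the hook tip and laterally centred: both sit at about column 320 in the wrist view. I'll thread the eye on stepwise with a force check at each step.

```bash
python3 - <<'E'
from h import *
psi=-.05;u=np.array([np.cos(psi),np.sin(psi),0]);P=np.load("hookcmd.npy")
ok=True
for d in (.03,.022,.016,.01,.005,0):
    robot.move_l((P-d*u+[0,0,.0135]).tolist(),velocity=.03);s=chk(d)
    if abs(s["ft_force"][0])>8: ok=False;break
if ok:
    for h in (.009,.005,.002,0,-.0005):
        robot.move_l((P+[0,0,h]).tolist(),velocity=.02);s=chk("down %.4f"%h)
        if s["ft_force"][2]>3: break
    p=robot.capture("wrist");cv2.imwrite("pics/h_w.png",p["frame"][:,:,::-1])
p=robot.capture("scene");cv2.imwrite("pics/h_s.png",cv2.resize(p["frame"][150:250,220:320,::-1],None,fx=6,fy=6,interpolation=cv2.INTER_CUBIC))
E
```

```text
0.03 t=32.1 pos [ 0.5769 -0.1809  0.2798] F [-0.2  0.3 -0.9] w 0.308 q [-0.62  0.21  1.66  0.45  0.79  0.75]
0.022 t=32.5 pos [ 0.5849 -0.1813  0.2798] F [-0.2 -0.4 -1.6] w 0.315 q [-0.61  0.23  1.64  0.45  0.79  0.77]
0.016 t=32.8 pos [ 0.5909 -0.1816  0.2799] F [ 0.2  0.3 -0.6] w 0.307 q [-0.61  0.24  1.63  0.44  0.79  0.78]
0.01 t=33.2 pos [ 0.5969 -0.1819  0.2799] F [-0.   0.7 -0.4] w 0.313 q [-0.6   0.25  1.61  0.44  0.79  0.79]
0.005 t=33.5 pos [ 0.6019 -0.1822  0.2799] F [ 0.2 -0.  -0.6] w 0.313 q [-0.6   0.26  1.6   0.43  0.79  0.8 ]
0 t=33.8 pos [ 0.6069 -0.1824  0.2799] F [ 0.3  0.1 -0.9] w 0.309 q [-0.59  0.27  1.58  0.43  0.79  0.8 ]
down 0.0090 t=34.2 pos [ 0.6067 -0.1824  0.2753] F [ 0.3 -1.1 -1.4] w 0.306 q [-0.59  0.28  1.59  0.43  0.78  0.8 ]
down 0.0050 t=34.5 pos [ 0.6067 -0.1824  0.2713] F [ 0.3  0.4 -1.3] w 0.309 q [-0.59  0.28  1.6   0.44  0.77  0.79]
down 0.0020 t=34.8 pos [ 0.6068 -0.1824  0.2683] F [-0.1 -0.1 -1. ] w 0.313 q [-0.59  0.28  1.6   0.44  0.77  0.79]
down 0.0000 t=35.1 pos [ 0.6068 -0.1825  0.2665] F [ 0.4  0.3 -0.6] w 0.312 q [-0.59  0.29  1.6   0.44  0.76  0.78]
down -0.0005 t=35.3 pos [ 0.6069 -0.1825  0.2664] F [-0.2  0.6  1.9] w 0.311 q [-0.59  0.29  1.6   0.44  0.76  0.78]
```

View pics/h_s.png

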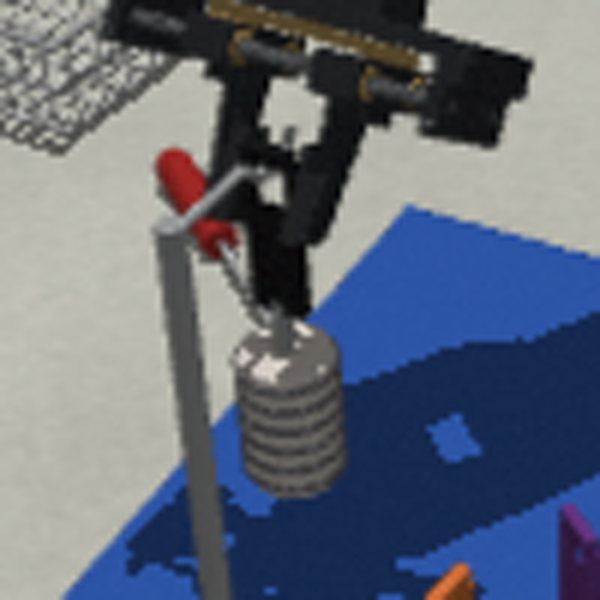

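```bash
python3 - <<'E'
from h import *
psi=-.05;P=np.load("hookcmd.npy");z=rot(psi,TH)[:,2]
robot.command_gripper(.5,15);robot.hold(.3)
robot.move_l((P-.10*z).tolist(),velocity=.08);chk()
robot.move_l((P-.14*z+[0,.04,.04]).tolist(),velocity=.15);chk()
robot.hold(.3)
for n in ("scene","top"):
    p=robot.capture(n)
    cv2.imwrite(f"pics/i_{n}.png",p["frame"][:,:,::-1] if n=="top" else cv2.resize(p["frame"][120:320,200:440,::-1],None,fx=3,fy=3))
    for o in("pot_in","brush_eye","brush_tip"): print(n,o,[(d["xyz"],round(d["score"],2)) for d in robot.spot_point(p,o)[:1]])
    for k in "1234":
        for o in ("plunger"+k,"plunger%s_eye"%k): print(n,o,[(np.array(d["xyz"]),round(d["score"],2)) for d in robot.spot_point(p,o) if (d["xyz"][2]>(.22 if "eye" in o else .1))][: 4 if k=="1" else 1])
E
```

```text
t=37.6 pos [ 0.5496 -0.1795  0.3478] F [ 1.1 -0.3  0.5] w 0.501 q [-0.66  0.1   1.61  0.42  0.95  0.8 ]
 t=38.3 pos [ 0.5266 -0.1385  0.4201] F [-0.2  0.7 -0.3] w 0.502 q [-0.61 -0.01  1.54  0.35  1.1   0.93]
scene pot_in [([0.4326, -0.0027, 0.0026], 0.83)]
scene brush_eye [([0.5997, -0.1812, 0.2877], 0.71)]
scene brush_tip [([0.6032, -0.1832, 0.1077], 0.69)]
scene plunger1 [(array([0.639 , 0.2008, 0.1409]), 0.89), (array([0.6365, 0.1338, 0.1368]), 0.85), (array([0.6533, 0.2725, 0.142 ]), 0.79), (array([0.6244, 0.0616, 0.1384]), 0.71)]
scene plunger1_eye [(array([0.6236, 0.0649, 0.2663]), 0.86)]
scene plunger2 [(array([0.639 , 0.2008, 0.1409]), 0.89)]
scene plunger2_eye [(array([0.6281, 0.1345, 0.2685]), 0.59)]
scene plunger3 [(array([0.639 , 0.2008, 0.1409]), 0.89)]
scene plunger3_eye [(array([0.6405, 0.2022, 0.2647]), 0.9)]
scene plunger4 [(array([0.639 , 0.2008, 0.1409]), 0.89)]
scene plunger4_eye [(array([0.6545, 0.268 , 0.269 ]), 0.62)]
top pot_in [([0.4384, -0.0007, 0.0065], 0.74)]
top brush_eye [([0.6324, -0.4732, -0.004], 0.71)]
top brush_tip [([0.6, -0.1851, 0.11], 0.85)]
top plunger1 [(array([0.6335, 0.1361, 0.1393]), 0.72), (array([0.6397, 0.2022, 0.1402]), 0.69), (array([0.627 , 0.0639, 0.1404]), 0.66), (array([0.6492, 0.2733, 0.1373]), 0.51)]
top plunger1_eye [(array([0.6226, 0.062 , 0.267 ]), 0.72)]
top plunger2 [(array([0.6335, 0.1361, 0.1393]), 0.72)]
top plunger2_eye [(array([0.629 , 0.1324, 0.2688]), 0.5)]
top plunger3 [(array([0.6335, 0.1361, 0.1393]), 0.72)]
top plunger3_eye [(array([0.6391, 0.2015, 0.2671]), 0.47)]
top plunger4 [(array([0.6335, 0.1361, 0.1393]), 0.72)]
top plunger4_eye [(array([0.6468, 0.2672, 0.2636]), 0.78)]
```

View pics/i_scene.png

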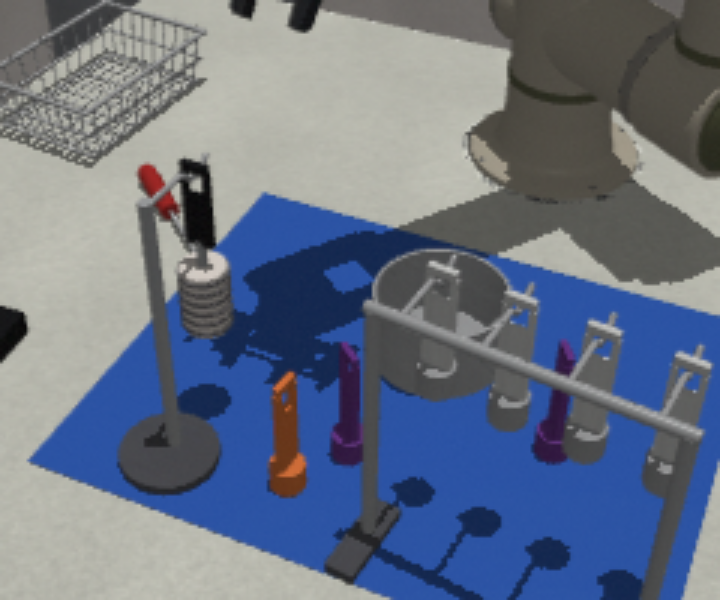

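```bash
cat > pp.py <<'E'
from h import *
import json,os
RK=-.124;U=np.array([np.cos(RK),np.sin(RK),0])
H={1:(.6235,.0627),2:(.6322,.1322),3:(.6408,.2016),4:(.6495,.2711)}
PS=np.radians(50);up=np.array([np.cos(PS),np.sin(PS)]);vp=np.array([-up[1],up[0]])
SLOT={1:.036*up,2:.036*vp,3:-.036*vp,4:-.036*up}
def potpos():
    last=np.array(json.load(open("pot.json"))) if os.path.exists("pot.json") else np.array([.4354,.0004])
    v=[]
    for n in ("scene","top"):
        p=robot.capture(n)
        for o in("pot","pot_in"):
            for d in robot.spot_point(p,o):
                x=np.array(d["xyz"])
                if abs(x[2])<.02 and np.linalg.norm(x[:2]-last)<.09 and d["score"]>.4: v.append(x[:2]);break
    v=np.array(v);print("pot readings",v.tolist())
    m=np.median(v,0)
    new=.7*last+.3*m if np.linalg.norm(m-last)<.007 else m
    print("pot used",new,"shift mm",1000*np.linalg.norm(m-last))
    json.dump(new.tolist(),open("pot.json","w"));return new
def pick(i):
    G=np.array([*H[i],.256]);z=rot(RK,TH)[:,2]
    robot.command_gripper(.5,15)
    robot.move_ptp(*pose(G-.1*z,RK,TH));chk("pre")
    p=robot.capture("wrist");cv2.imwrite(f"pics/pre{i}.png",p["frame"][:,:,::-1])
    for o in("plunger%d_eye"%i,): print([(np.array(d["xyz"]),round(d["score"],2)) for d in robot.spot_point(p,o)[:3]])
    return G,z
def grab(i,dx=0,dy=0):
    G=np.array([H[i][0]+dx,H[i][1]+dy,.256])
    P,o=pose(G,RK,TH);P=np.array(P)
    robot.move_l(P.tolist(),o,velocity=.08);s=chk("in")
    robot.command_gripper(0.0,15);chk("grip")
    f0=robot.state()["ft_force"]
    robot.move_l((P+[0,0,.0135]).tolist(),velocity=.03);chk("lift")
    for d in (.01,.02,.03,.06):
        robot.move_l((P-d*U+[0,0,.0135]).tolist(),velocity=.06);s=chk(d)
        if np.abs(s["ft_force"]).max()>8: print("ABORT");return False
    robot.move_l((P-.08*U+[0,0,.06]).tolist(),velocity=.12);chk("up")
    return True
def place(slot):
    c=potpos()+SLOT[slot]
    f=lambda z:pose([*c,z+.116],PS,TH)
    robot.move_ptp(*f(.165));chk("above")
    p=robot.capture("scene");cv2.imwrite(f"pics/abv{slot}.png",cv2.resize(p["frame"][100:300,200:440,::-1],None,fx=3,fy=3))
    robot.move_l(*f(.10),velocity=.12)
    f0=np.mean([robot.state()["ft_force"] for _ in range(4)],0)
    robot.move_l(*f(.05),velocity=.08);s=chk("in pot")
    if np.abs(s["ft_force"]-f0).max()>8: print("ABORT");return False
    robot.move_l(*f(.012),velocity=.06)
    for z in np.arange(.010,.001,-.001):
        robot.move_l(*f(z),velocity=.02);d=robot.state()["ft_force"]-f0
        if d[2]>2: break
    chk("down %.4f %s"%(z,d.round(1)));robot.hold(.2)
    robot.command_gripper(.42,15);robot.hold(.2)
    zz=rot(PS,TH)[:,2];P=np.array(f(z)[0])
    robot.move_l((P-.09*zz).tolist(),velocity=.07)
    robot.move_l((P-.12*zz+[0,0,.06]).tolist(),velocity=.15);chk("out")
    p=robot.capture("scene");cv2.imwrite(f"pics/plc{slot}.png",cv2.resize(p["frame"][100:300,200:440,::-1],None,fx=3,fy=3))
    p=robot.capture("wrist");cv2.imwrite(f"pics/plcw{slot}.png",p["frame"][:,:,::-1])
    return True
E
python3 - <<'E'
from pp import *
potpos();pick(1)
E
```

```text
pot readings [[0.4119, -0.0159], [0.4108, -0.0182], [0.4107, -0.0126], [0.4123, -0.0125]]
pot used [ 0.4113 -0.0143] shift mm 28.16069956517417
pre t=41.2 pos [0.5714 0.0685 0.3319] F [-0.4 -0.8 -0.1] w 0.500 q [-0.07  0.1   1.65 -0.04  0.77  1.65]
[(array([ 0.671 , -0.0654,  0.1287]), 0.73), (array([ 0.6072, -0.032 ,  0.1318]), 0.69), (array([0.6225, 0.0641, 0.2663]), 0.61)]
```

View pics/pre1.png

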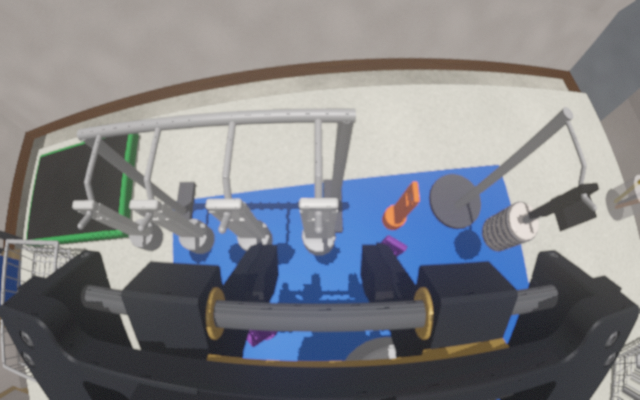

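The pot has been knocked about 28 mm, to (0.411, -0.014), and all four readings agree. Plunger 1 is centred between the fingers at about (320,205). I'll grab it and check that the pot slots are still reachable.

```bash
python3 - <<'E'
from pp import *
import json
c=np.array(json.load(open("pot.json")))
for s in SLOT:
    for z in (.165,.005):
        q=robot.solve_ik(*pose([*(c+SLOT[s]),z+.116],PS,TH));print(s,z,None if q is None else np.round(q,2))
grab(1)
p=robot.capture("wrist");cv2.imwrite("pics/held1.png",p["frame"][:,:,::-1])
p=robot.capture("scene");cv2.imwrite("pics/held1s.png",cv2.resize(p["frame"][100:300,200:440,::-1],None,fx=3,fy=3))
E
```

```text
1 0.165 [-0.57 -0.04  1.96  0.65  1.22 -0.1 ]
1 0.005 [-0.57  0.23  2.17  0.85  0.86 -0.49]
2 0.165 [-0.68 -0.17  2.07  0.64  1.29 -0.18]
2 0.005 [-0.68  0.14  2.29  0.83  0.89 -0.58]
3 0.165 [-0.68  0.    1.91  0.64  1.28 -0.19]
3 0.005 [-0.68  0.27  2.11  0.8   0.93 -0.54]
4 0.165 [-0.79 -0.11  2.02  0.63  1.35 -0.27]
4 0.005 [-0.79  0.19  2.23  0.78  0.95 -0.63]
in t=42.8 pos [0.6281 0.0622 0.25  ] F [-0.4  1.2  0.4] w 0.505 q [-0.08  0.3   1.64 -0.05  0.6   1.65]
grip t=43.1 pos [0.6281 0.0622 0.2497] F [-0.5  0.4  1.2] w 0.314 q [-0.08  0.3   1.64 -0.05  0.6   1.65]
lift t=43.7 pos [0.628  0.0621 0.2628] F [ 0.8 -0.7 -1.5] w 0.313 q [-0.08  0.28  1.62 -0.05  0.63  1.65]
0.01 t=44.0 pos [0.6179 0.0634 0.263 ] F [ 0.2  0.7 -1.5] w 0.314 q [-0.08  0.26  1.65 -0.05  0.62  1.65]
0.02 t=44.4 pos [0.6081 0.0646 0.2631] F [ 1.1  0.6 -2.1] w 0.319 q [-0.07  0.24  1.67 -0.05  0.62  1.65]
0.03 t=44.7 pos [0.5981 0.0659 0.2631] F [-0.5 -0.6 -1.7] w 0.316 q [-0.07  0.22  1.7  -0.05  0.61  1.65]
0.06 t=45.3 pos [0.5686 0.0696 0.2632] F [-0.2 -0.4 -1.9] w 0.312 q [-0.07  0.16  1.78 -0.06  0.6   1.66]
up t=45.9 pos [0.5486 0.072  0.3088] F [ 0.2 -0.5 -2.5] w 0.316 q [-0.07  0.07  1.75 -0.05  0.71  1.66]
```

View pics/held1s.png

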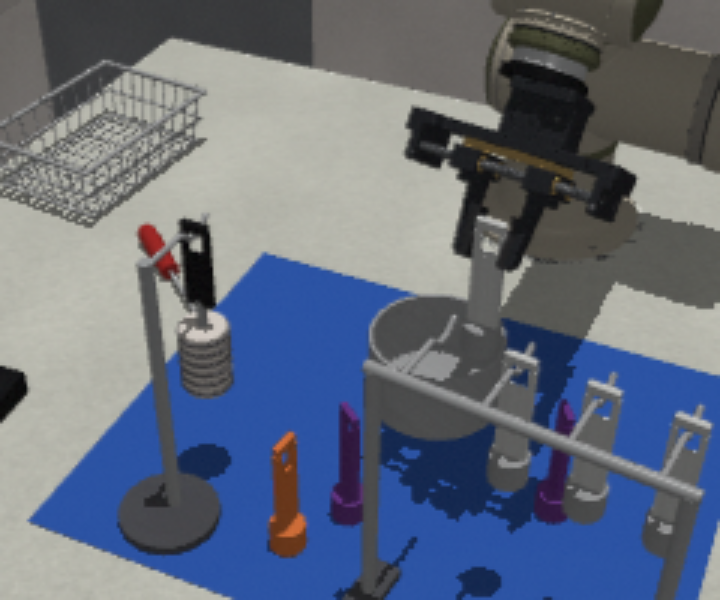

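Plunger 1 is held upright and the moved pot is in view. Next I'll place it in the far slot.

```bash
python3 - <<'E'
from pp import *
place(1)
E
```

```text
pot readings [[0.4073, -0.0128], [0.4117, -0.0149], [0.4134, -0.0141], [0.4132, -0.013]]
pot used [ 0.4117 -0.014 ] shift mm 1.3038404810405217
above t=47.9 pos [0.4379 0.0171 0.2745] F [-0.4  0.5 -1.7] w 0.313 q [-0.57 -0.04  1.96  0.65  1.22 -0.1 ]
in pot t=49.4 pos [0.438  0.0169 0.1598] F [ 0.1  0.1 -0.9] w 0.312 q [-0.57  0.14  2.12  0.77  0.96 -0.36]
down 0.0050 [-2.2 -0.3  5.7] t=51.7 pos [0.438  0.017  0.1148] F [-1.6 -0.5  4.5] w 0.319 q [-0.57  0.23  2.16  0.85  0.86 -0.49]
out t=54.6 pos [ 0.3933 -0.0354  0.272 ] F [ 0.1  0.2 -0.6] w 0.418 q [-0.78 -0.1   2.02  0.63  1.34 -0.27]
```

View pics/abv1.png

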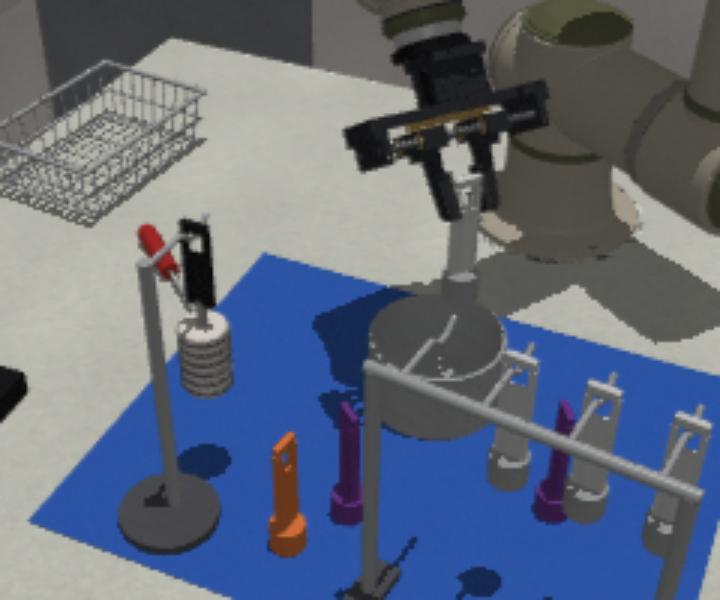

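View pics/plc1.png

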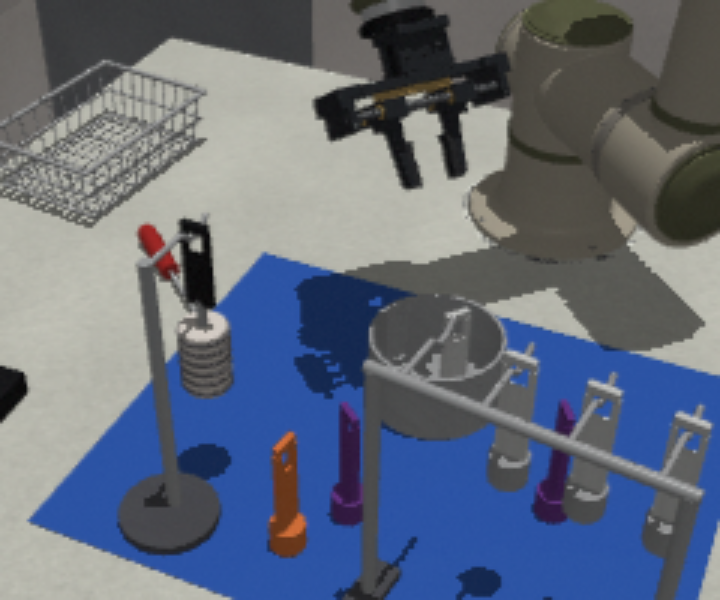

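View pics/plcw1.png

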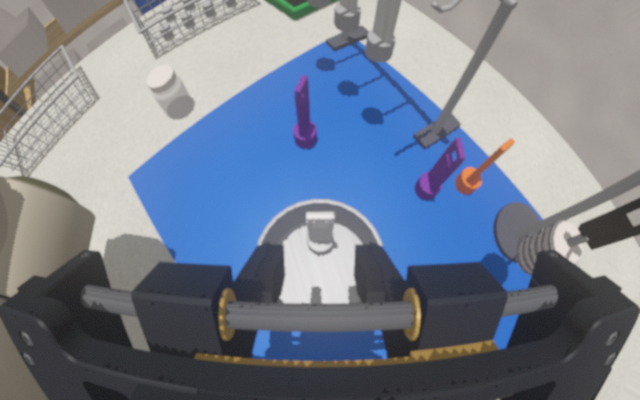

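Plunger 1 stands upright in the far part of the pot, at about (320,230) in the wrist view. Plunger 2 is next.

```bash
python3 - <<'E'
from pp import *
pick(2)
if grab(2): place(2)
E
```

```text
pre t=56.8 pos [0.5798 0.1383 0.3312] F [-0.2 -0.1  0.1] w 0.497 q [ 0.09  0.17  1.58 -0.17  0.8   1.86]
[(array([0.6362, 0.1285, 0.2719]), 0.85)]
in t=58.3 pos [0.6367 0.1317 0.25  ] F [ 0.1  0.2 -0.2] w 0.499 q [ 0.06  0.35  1.57 -0.18  0.63  1.87]
grip t=58.7 pos [0.6368 0.1317 0.2497] F [-1.  -0.   1.1] w 0.316 q [ 0.06  0.35  1.57 -0.18  0.63  1.87]
lift t=59.3 pos [0.6367 0.1316 0.2628] F [ 0.2  0.6 -1.9] w 0.315 q [ 0.06  0.33  1.55 -0.17  0.66  1.86]
0.01 t=59.6 pos [0.6266 0.133  0.263 ] F [ 0.3 -0.1 -1.4] w 0.317 q [ 0.07  0.31  1.58 -0.18  0.66  1.87]
0.02 t=59.9 pos [0.6167 0.1342 0.2631] F [ 0.1 -0.2 -0.6] w 0.311 q [ 0.07  0.29  1.6  -0.18  0.65  1.88]
0.03 t=60.3 pos [0.6068 0.1354 0.2631] F [-0.3 -0.8 -1.6] w 0.316 q [ 0.08  0.27  1.63 -0.19  0.65  1.89]
0.06 t=60.9 pos [0.5773 0.1391 0.2632] F [ 0.5  0.3 -1.8] w 0.314 q [ 0.09  0.22  1.7  -0.21  0.63  1.91]
up t=61.5 pos [0.5573 0.1414 0.3088] F [-0.2  0.2 -1.8] w 0.320 q [ 0.1   0.14  1.68 -0.19  0.74  1.89]
pot readings [[0.4086, -0.0154], [0.4118, -0.0158], [0.4123, -0.015], [0.4145, -0.013]]
pot used [ 0.4118 -0.0144] shift mm 1.2175795661886197
above t=63.6 pos [0.3873 0.0123 0.2745] F [-0.6 -0.4 -1.5] w 0.316 q [-0.68 -0.17  2.07  0.64  1.29 -0.18]
in pot t=65.1 pos [0.3874 0.0121 0.1598] F [ 0.4 -0.1 -1. ] w 0.318 q [-0.68  0.03  2.24  0.75  1.   -0.44]
down 0.0050 [-0.5  0.7  7.2] t=67.4 pos [0.3875 0.0123 0.1148] F [-0.6  0.6  5.3] w 0.318 q [-0.68  0.14  2.29  0.83  0.89 -0.58]
out t=70.3 pos [ 0.3428 -0.0401  0.272 ] F [1.4 0.3 0. ] w 0.419 q [-0.92 -0.22  2.11  0.6   1.43 -0.37]
```

View pics/plc2.png

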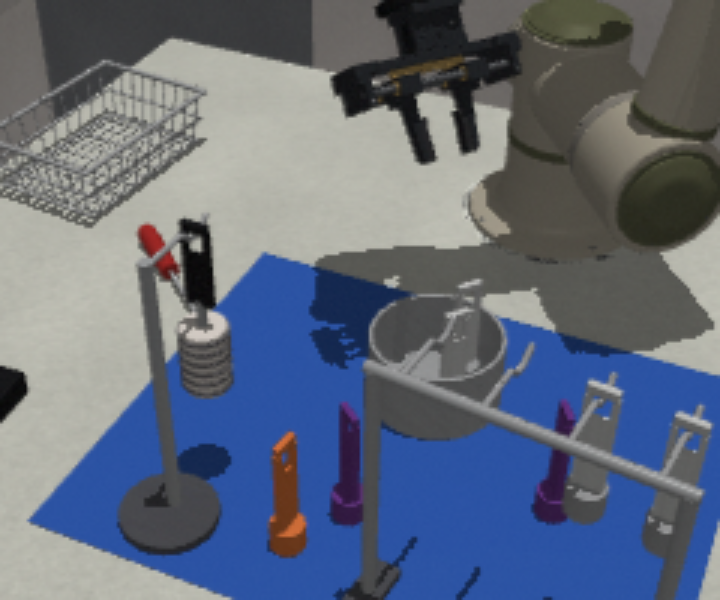

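View pics/plcw2.png

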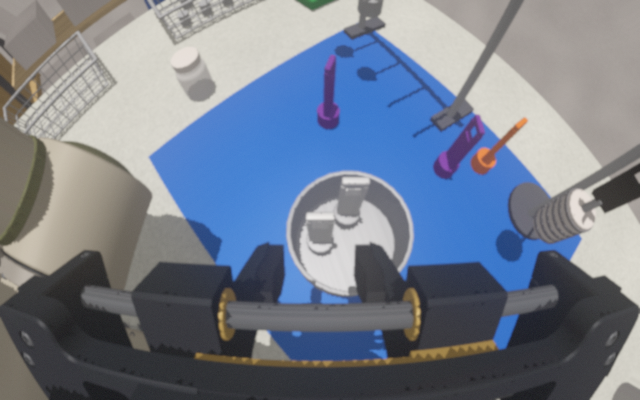

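Both plungers stand, at (350,200) and (320,232) in the wrist view. Plunger 3 is next.

```bash
python3 - <<'E'
from pp import *
pick(3)
if grab(3): place(3)
E
```

```text
pre t=72.8 pos [0.5885 0.2076 0.3313] F [-1.2  0.4  0.2] w 0.499 q [ 0.23  0.25  1.49 -0.27  0.85  2.04]
[(array([0.6436, 0.2001, 0.2676]), 0.83), (array([0.6458, 0.2718, 0.27  ]), 0.69)]
in t=74.3 pos [0.6453 0.2012 0.2501] F [-1.   0.2 -0. ] w 0.496 q [ 0.19  0.41  1.47 -0.28  0.69  2.05]
grip t=74.7 pos [0.6454 0.2011 0.2497] F [-1.1  0.4  0.5] w 0.317 q [ 0.19  0.41  1.47 -0.28  0.69  2.05]
lift t=75.3 pos [0.6453 0.201  0.2629] F [-0.3  0.2 -1.9] w 0.313 q [ 0.19  0.4   1.45 -0.27  0.72  2.04]
0.01 t=75.6 pos [0.6351 0.2024 0.263 ] F [ 0.3 -0.4 -2.1] w 0.314 q [ 0.2   0.38  1.48 -0.28  0.71  2.05]
0.02 t=75.9 pos [0.6253 0.2036 0.2631] F [-0.8  0.1 -1. ] w 0.312 q [ 0.2   0.36  1.5  -0.29  0.71  2.06]
0.03 t=76.2 pos [0.6153 0.2049 0.2631] F [ 0.7 -0.6 -1.8] w 0.314 q [ 0.21  0.35  1.53 -0.3   0.7   2.08]
0.06 t=76.9 pos [0.5859 0.2085 0.2632] F [-0.1  0.6 -1.7] w 0.312 q [ 0.23  0.29  1.6  -0.32  0.69  2.11]
up t=77.4 pos [0.5659 0.2108 0.3088] F [-0.3 -0.8 -2.3] w 0.311 q [ 0.24  0.22  1.58 -0.3   0.79  2.09]
pot readings [[0.4115, -0.0123], [0.4131, -0.019], [0.4151, -0.0141]]
pot used [ 0.4122 -0.0143] shift mm 1.3403078004698408
above t=79.7 pos [ 0.4428 -0.0338  0.2745] F [-0.8 -0.1 -0.8] w 0.320 q [-0.68  0.01  1.91  0.64  1.28 -0.19]
in pot t=81.2 pos [ 0.4429 -0.0341  0.1598] F [-0.3  0.2 -0.9] w 0.318 q [-0.68  0.18  2.07  0.74  1.02 -0.42]
down 0.0050 [-1.4 -0.5  6.5] t=83.5 pos [ 0.443  -0.034   0.1148] F [-1.5  0.   4.6] w 0.316 q [-0.68  0.27  2.11  0.8   0.93 -0.53]
out t=86.4 pos [ 0.3983 -0.0864  0.272 ] F [ 0.3 -0.3  0.5] w 0.420 q [-0.87 -0.03  1.95  0.61  1.38 -0.34]
```

View pics/plc3.png

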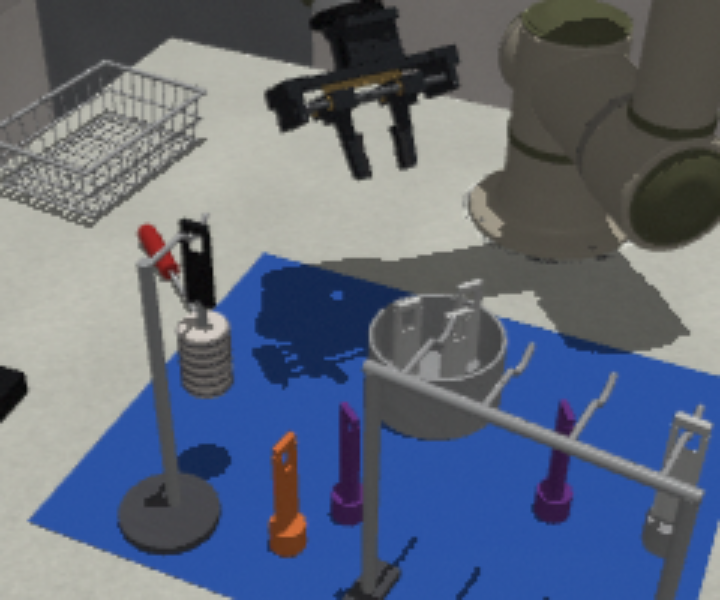

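View pics/plcw3.png

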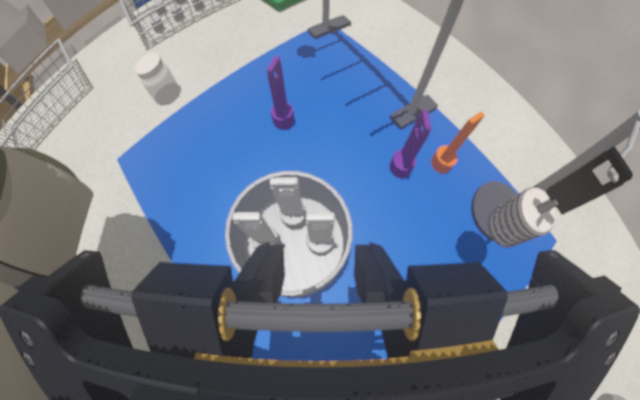

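Three plungers stand, at (287,200), (250,230) and (320,232), and the near slot is free. Plunger 4 is next.

```bash
python3 - <<'E'
from pp import *
pick(4)
if grab(4): place(4)
E
```

```text
pre t=89.0 pos [0.5973 0.277  0.3312] F [0.2 0.  0.4] w 0.501 q [ 0.35  0.34  1.36 -0.34  0.91  2.18]
[(array([0.6467, 0.2724, 0.2673]), 0.72)]
in t=90.5 pos [0.654  0.2707 0.2501] F [-0.3  0.4 -0. ] w 0.504 q [ 0.31  0.5   1.34 -0.35  0.77  2.19]
grip t=90.9 pos [0.6541 0.2707 0.2497] F [0.4 0.5 0.9] w 0.319 q [ 0.31  0.5   1.34 -0.35  0.77  2.19]
lift t=91.5 pos [0.654  0.2705 0.2628] F [ 0.  -0.1 -2.7] w 0.318 q [ 0.31  0.49  1.32 -0.34  0.79  2.18]
0.01 t=91.8 pos [0.6438 0.2719 0.263 ] F [-0.1 -0.6 -1.4] w 0.316 q [ 0.32  0.47  1.35 -0.35  0.79  2.19]
0.02 t=92.1 pos [0.6339 0.2732 0.2631] F [ 0.3 -0.7 -1.4] w 0.314 q [ 0.32  0.45  1.38 -0.36  0.78  2.21]
0.03 t=92.4 pos [0.624  0.2744 0.2631] F [-0.1  0.6 -1.1] w 0.315 q [ 0.33  0.43  1.41 -0.37  0.78  2.22]
0.06 t=93.1 pos [0.5945 0.278  0.2632] F [-0.4  0.1 -1.5] w 0.317 q [ 0.36  0.38  1.48 -0.39  0.76  2.26]
up t=93.6 pos [0.5746 0.2803 0.3088] F [ 0.2  0.4 -0.8] w 0.314 q [ 0.37  0.31  1.45 -0.37  0.86  2.24]
pot readings [[0.4091, -0.015], [0.41, -0.0127], [0.4133, -0.0117], [0.4127, -0.0139]]
pot used [ 0.4119 -0.014 ] shift mm 1.3031723792345367
above t=96.1 pos [ 0.3918 -0.038   0.2745] F [-0.3 -0.1 -2. ] w 0.313 q [-0.79 -0.11  2.02  0.63  1.35 -0.27]
in pot t=97.6 pos [ 0.3919 -0.0382  0.1598] F [ 0.1  0.7 -0.8] w 0.312 q [-0.79  0.08  2.19  0.71  1.06 -0.51]
down 0.0050 [-0.9  0.7  6.3] t=99.9 pos [ 0.392  -0.0381  0.1148] F [-1.3  0.7  5.3] w 0.314 q [-0.79  0.19  2.23  0.78  0.95 -0.63]
out t=102.8 pos [ 0.3474 -0.0905  0.272 ] F [ 0.  -0.3 -0. ] w 0.421 q [-1.01 -0.13  2.05  0.58  1.46 -0.45]
```

View pics/plc4.png

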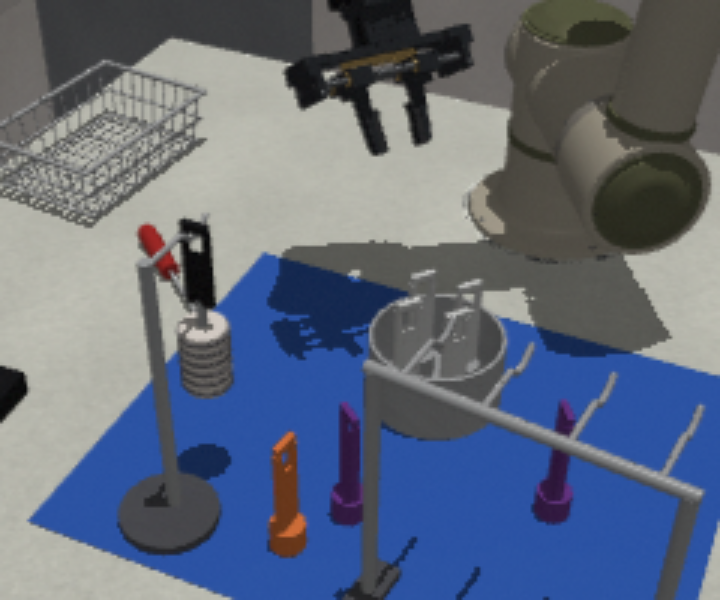

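View pics/plcw4.png

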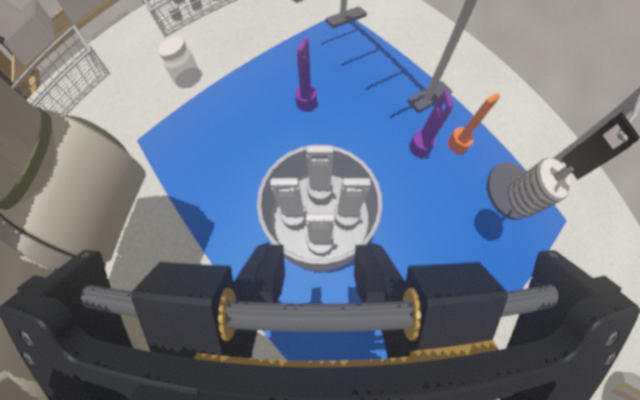

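All four plungers stand upright in the pot, the rack is empty and the brush is on its hook. I'll back off, check once more and hand in.

```bash
python3 - <<'E'
from h import *
s=robot.state();robot.move_l((s["position"]+[-.02,-.05,.06]).tolist(),velocity=.15);robot.hold(.5)
for n in ("scene","top"):
    p=robot.capture(n);cv2.imwrite(f"pics/z_{n}.png",p["frame"][:,:,::-1])
    for o in("plunger1","brush_eye","brush_tip","pot"): print(n,o,[(np.array(d["xyz"]).round(3).tolist(),round(d["score"],2)) for d in robot.spot_point(p,o)[:7]])
chk();robot.finish_job();print("done")
E
```

```text
scene plunger1 [([0.669, -0.065, -0.0], 0.87), ([0.436, 0.01, 0.004], 0.7), ([0.434, 0.014, 0.131], 0.69), ([0.524, 0.154, -0.003], 0.64), ([0.393, -0.04, 0.007], 0.61), ([0.61, -0.028, 0.001], 0.54), ([0.44, -0.037, 0.002], 0.51)]
scene brush_eye [([0.599, -0.179, 0.289], 0.6)]
scene brush_tip [([0.605, -0.182, 0.108], 0.69), ([0.436, 0.015, 0.005], 0.21)]
scene pot [([0.41, -0.012, 0.0], 0.92), ([0.392, -0.043, 0.005], 0.23)]
top plunger1 [([0.522, 0.156, -0.004], 0.69), ([0.668, -0.064, -0.0], 0.68), ([0.384, -0.044, 0.005], 0.67), ([0.612, -0.024, 0.002], 0.62), ([0.386, 0.014, 0.002], 0.57), ([0.44, -0.038, 0.004], 0.53), ([0.438, 0.014, -0.0], 0.47)]
top brush_eye [([0.606, -0.185, 0.286], 0.73), ([0.6, -0.184, 0.282], 0.26)]
top brush_tip [([0.604, -0.184, 0.11], 0.58)]
top pot [([0.416, -0.017, 0.001], 0.94)]
 t=104.6 pos [ 0.3274 -0.1404  0.3319] F [ 0.1 -0.5 -0.4] w 0.424 q [-1.14 -0.14  1.89  0.55  1.67 -0.47]
the job is handed in; nothing more can be done
done
```

The job is done and handed in at about 105 s of the allowed 210 s.

- **Brush:** I lifted it off its hook and made three strokes in the pot. Each stroke touched the floor with about 12 N and was drawn back up past the rim, to 100 mm above the floor. I then hung it back on its hook; the last readings put the eye at about z = 0.288 m, where a hung eye should be.
- **Pot:** It was knocked about 28 mm aside after the brush was hung back. The camera check caught this before the first plunger was lifted, and I placed the plungers in its new position.
- **Plungers:** All four were on the rack. I gripped each with 15 N and lowered it until it touched the pot floor before letting go. The last close view showed all four standing apart and upright, and the final top view found all four origins at the pot floor (z about 0 to 5 mm).
- **Left alone:** The robot did not touch the jar, scraper, case or the orange and purple look-alikes.

In the final check the networks gave two doubtful readings: the scene camera reported one plunger origin at z = 0.131 m, probably an eye, and did not list the plunger in the left slot, which the top camera found. The pictures showed nothing wrong.

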